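# Close the steam well's hatch with the hook pole

### The job

The steam well's hatch stands open and is too hot to touch. Take the hook pole from its forked stand, pass its hook through the eye on the hatch, swing the hatch down and, with the hook still in the eye, pull it gently but firmly onto its seat for a moment without straining it; never touch the hatch with the robot itself. Then unhook the pole with the hatch left down and hang it back in its stand, leaving the other things where they are.

Things in the scene. Friction and masses are not known exactly. Their poses are not given: they have to be found in the camera images.
- steamer: Countertop steam well, fixed: a stainless open-topped box 182 mm (x) by 240 mm (y), 77 mm tall. Origin: centre of its underside; x points from its front (robot side, at x = -88 mm) to its hinge side, z up. Inside, near the front, an adjustable rubber wedge is the seat on which the hatch's foot lands.
- steamer_hinge (a point): Middle of the hatch's hinge line, in the steamer frame at x = +85, y = 0, z = 88 mm. The hatch swings about the steamer's y here, some 90 degrees, down to its seat. How high the seat is set differs each time and is not measured: the shut eye is anywhere from 10 mm below to 10 mm above the height of the hinge line, and only pulling on it tells.
- hatch: The hatch: stainless plate 244 mm wide, 180 mm long, 5 mm thick. Origin on the middle of the hinge line; z runs along the plate towards the eye, y along the hinge. z starts within 20 degrees of straight up; shut, it points along the steamer's -x, level within 3 degrees. The stiff hinge (0.55 N m of friction) keeps it where it is left; drawing it down takes 1 to 4 N at the eye.
- eye (a point): Centre of the steel eye on the hatch's free edge: a ring with 16 mm hole, 7 mm round wire (30 mm over all), its hole running along the hatch's y. It is 210 mm from the hinge line along the hatch's z, 25 mm beyond the plate's edge, and free all round apart from its short lug towards the plate. On the seat it needs a firm pull of 8 to 14 N, held half a second; over 20 N strains it.
- pole: Hook pole, 0.22 kg, upright. Origin on its axis under its collar; z up. Collar 34 mm across, 5 mm thick; above it a square black handle 20 by 20 mm, sides facing the pole's x and y, z = 5 to 80 mm. Below: a steel shaft 10 mm thick to z = -90 mm, bent there into a level bar 8 mm thick along the pole's +y, ending in a 10 mm ball centred 34 mm from the axis.
- bar_mid (a point): Middle of the hook bar, at x = 0, y = +17 mm, z = -90 mm of the pole. When hooked, this point belongs in the eye (at most 8 mm either way along the bar).
- stand: Fixed forked stand, 125 mm tall: base plate 110 by 100 by 12 mm, post 12 mm thick at x = +56 mm, two level prongs towards -x, 14 mm wide, 6 mm thick, 18 mm apart, from x = -29 mm to the back of the slot at x = +31 mm. The slot is open towards -x and upwards. Origin: on the base, below the seat.
- stand_seat (a point): Where the underside of the pole's collar rests: midway between the prongs on their top, 125 mm above the table, 29 mm from the prongs' open ends.
- steel_cup: Bystander: steel cup, 72 mm across, 75 mm tall; origin under its centre.
- sauce_bottle: Bystander: amber bottle, 52 mm across, 150 mm tall; origin under its centre.
- bowl: Bystander: white bowl, 110 mm across, 50 mm tall; origin under its centre.
- tub: Bystander: clear open tub 140 by 90 mm, 70 mm tall; origin under its centre.
- jar: Bystander: clear jar with white lid, 84 mm across, 120 mm tall; origin under its centre.
- shaker: Bystander: small shaker, 44 mm across, 80 mm tall; origin under its centre.
- lunch_box: Bystander: cardboard lunch box 110 by 130 mm, 50 mm tall, standing on a kitchen scale; origin under its centre.
Not all that is in view belongs to the job. Leave any pink look-alike of the pole alone. What is shaped like the stand but turquoise is not meant.

How it is judged:
By the outcome, as a careful person would: the job done as asked, in the order asked, and still so for the second after the job is handed in, with the robot touching nothing.
It also fails if it takes over 72 s, if anything falls off the work surface, if the arm or the gripper's body presses on something with over 40 N, if the wrist force passes 120 N, or if a joint passes its speed limit or range.

### The arm

A 7-joint arm with a two-finger parallel gripper is mounted at the origin on the work surface. World frame = base frame: x ahead of the robot, y to its left, z up, the work surface at z = 0. Lengths are in m, angles in rad, forces in N, time in s.
With the tool pointing down it reaches from about 0.425 to 0.875 m from the base axis. Payload 9.9 kg.
Tool frame: the origin (TCP) lies at the very end of the fingers, on their centre line; the grasp point (between the pads) lies 19 mm behind it; z points along the fingers, y is the line along which they close (so a half turn about z gives the same grasp; the last joint's range is limited). The gripper opens to 85 mm and grips with 20 to 120 N. Pads are 22 mm wide; open, the fingers measure 114 mm over their backs; the gripper's body (76 mm by 85 mm) begins 54 mm behind the grasp point. The pads swing forward as they close: fully open they stand 13 mm farther back than shut.
Start: joints at [1.139, 0.576, 0.025, 1.437, -0.015, 1.129, -0.057], TCP at [0.23, -0.635, 0.231] pointing down, gripper open.
Joint ranges: [-2.76, 2.76], [-0.34, 2.15], [-1.52, 1.57], [0.19, 2.46], [-1.09, 4.23], [0.17, 1.99], [-2.82, 2.82]. Speed limits (rad/s): [2.22, 2.22, 3.01, 3.01, 3.14, 3.14, 3.14].

### API

Orientations are given as [roll, pitch, yaw] about the fixed x, y, z axes, in that order (R = Rz(yaw) Ry(pitch) Rx(roll)).
In Python, from bench import r, vision, workorder gives the robot as it stands.
- The arm moves only by the shell command python3 -m inch 'ROWS' [FORCE]. ROWS is JSON, a list that holds one entry, the list of rows, each a list of 5 numbers: the closure, from 0 (fully open) to 1 (shut), then the shift along the tool's x, y, z in units of 25 mm (1.0 is 25 mm), then the turn about the tool's z in units of 8 degrees (1.0 is 8 degrees). A call has 1 to 5 rows; each row shifts and turns the commanded pose from where the row before left it, along the tool's axes as they then stand; what a row does not reach is not made up. A row lasts 1/10 s, in which the tool goes at most 50 mm and 8.59 degrees, less where a joint would pass 70% of its speed; a pose out of reach is approached as far as the arm can. A call is refused whole if a number of a shift passes 1 or a number of a turn 1, either way. A call with a gripper value outside its range is refused whole. The fingers move at their own pace and stop on an object; FORCE is the grip in N (left out, the last holds). Time passes only in rows, so rows that do not move let the fingers close. It gives the time, the measured TCP pose, the force, the opening and the grip force at its end, in the units of the state.
- r.observe(): the state, without advancing time (a new reading comes with each control period).
- vision.snapshot(name): name is "scene" or "side" or "wrist"; returns the picture (480x640x3 uint8, red, green, blue); there is no depth.
- vision.camera_model(name): a dict with "intrinsics" (3x3 intrinsics, pixels), "pose" (4x4, takes a point from camera to world coordinates); the wrist camera has in their place "hand_eye" (4x4, takes a point from camera to tool coordinates, whose origin is the TCP and whose axes are the flange's). Camera axes: x right, y up, looking along -z (the intrinsics and any distortion apply to the point x, -y, -z); pixel columns grow to the right and rows downward; lengths in m; the calibration is good to about 2 mm. The wrist camera is an equidistant fisheye: a pixel r from the principal point sees the ray r / f radians off the axis. A picture is of the moment at which its call begins: read the wrist's pose just before it. camera_model takes no time and is no camera call.
- workorder.close_job(): hands the job in; it is judged then, once.
The state is a dict: "time_s": time; "qpos": joint angles; "dq": joint speeds; "joint_torque": joint torques, N m; "ee_pos": TCP position; "eef_rot": TCP orientation; "ft_force": force on the tool from outside, world axes, zero at the start; "ft_torque": the same for the moment, N m; "gripper_width": opening from 0.0 (shut) to 1.0 (fully open); "grasp_force": force on a finger pad.
Only numpy, scipy, OpenCV 4.12 (cv2) and the standard library are available. Lean on these libraries where they do the work, as an engineer would, in place of code of your own. Each camera call takes 0.05 s, during which the arm holds its last target. There are 200 camera calls.

## Working session

There is one attempt and no reset: what is moved stays moved. The work goes in short steps, Python scripts to look and compute and a shell command to move; the robot and the scene stay as the last step left them, time stands still between calls to the robot, and variables do not carry over. Pictures are saved under pics/ and viewed, at most 10 in all, crops included, and the job is handed in when it is done.

```bash
ls; mkdir -p pics
python3 - <<'E'
from bench import r,vision,workorder
import cv2,numpy as np
s=r.observe();print(s['time_s'],s['ee_pos'],s['eef_rot'],s['gripper_width'],s['ft_force'])
for n in ['scene','side']:
    im=vision.snapshot(n);cv2.imwrite(f'pics/{n}0.png',im[:,:,::-1])
    m=vision.camera_model(n);print(n,{k:np.round(v,4).tolist() if not isinstance(v,str) else v for k,v in m.items()})
print(vision.camera_model('wrist'))
E
```

```text
pics
0.0 [ 0.22987866 -0.63413066  0.23043229] [-3.13985533e+00  9.18297804e-05  3.47813085e-01] 0.998678991072934 [-0.25867398  1.184319    1.07069893]
scene {'intrinsics': [[499.7624, 0.0, 311.9424], [0.0, 499.7624, 236.2421], [0.0, 0.0, 1.0]], 'pose': [[-0.7259, -0.5715, 0.3828, 0.9763], [0.6877, -0.6144, 0.3868, 0.4718], [0.0141, 0.544, 0.839, 1.2135], [0.0, 0.0, 0.0, 1.0]]}
side {'intrinsics': [[604.8238, 0.0, 315.0082], [0.0, 604.8238, 231.1792], [0.0, 0.0, 1.0]], 'pose': [[-0.8843, 0.325, -0.3354, -0.0146], [-0.4669, -0.5967, 0.6527, 1.0337], [0.012, 0.7337, 0.6794, 1.2731], [0.0, 0.0, 0.0, 1.0]]}
{'intrinsics': array([[371.64829954,   0.        , 314.06049981],
       [  0.        , 371.64829954, 234.003235  ],
       [  0.        ,   0.        ,   1.        ]]), 'hand_eye': array([[-3.00899272e-04,  9.61940554e-01,  2.73258632e-01,
         6.86060003e-02],
       [ 9.99999856e-01,  4.10876657e-04, -3.45239562e-04,
         1.62157713e-04],
       [-4.44375529e-04,  2.73258489e-01, -9.61940539e-01,
        -1.42443433e-01],
       [ 0.00000000e+00,  0.00000000e+00,  0.00000000e+00,
         1.00000000e+00]])}
```

View pics/scene0.png

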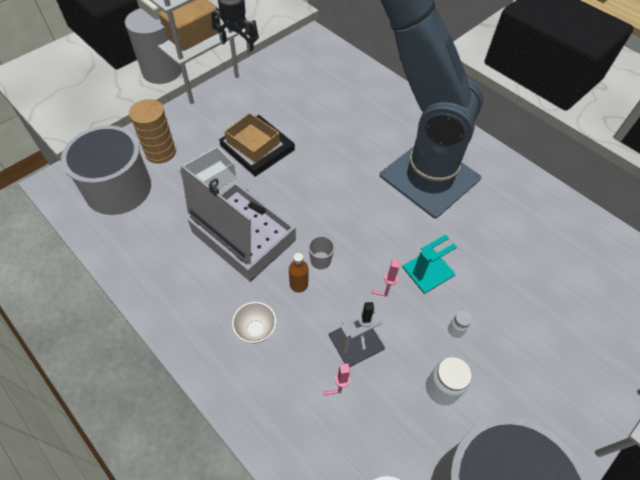

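View pics/side0.png

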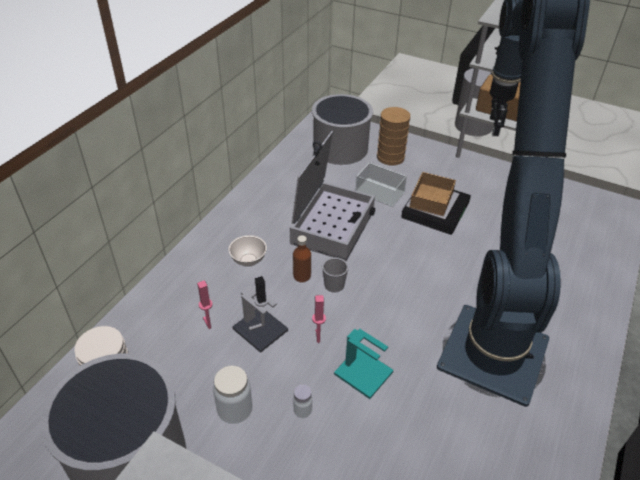

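Two views: the black-handled pole in the dark stand is at scene (367,312) / side (260,290). Pink look-alikes are at scene (392,272) and (343,375), and a turquoise stand at (430,265). Only the black-handled one fits. The steamer is at scene (240,225), with the hatch eye near (213,186) / side (317,147). I'll confirm with an enlarged crop.

Run:
```python
import cv2,numpy as np
a=cv2.imread('pics/scene0.png');b=cv2.imread('pics/side0.png')
f=lambda im,x,y,w,h:cv2.resize(im[y:y+h,x:x+w],(400,300),interpolation=cv2.INTER_CUBIC)
# 80x60 crops x5 for pole; 133x100 x3 hatch
o=np.vstack([np.hstack([f(a,320,300,80,60)if 0 else f(a,315,292,100,75),f(b,215,272,100,75)]),np.hstack([f(a,170,145,160,120),f(b,270,135,160,120)])])
cv2.imwrite('pics/crops.png',o)
```

```text
(no output)
```

View pics/crops.png

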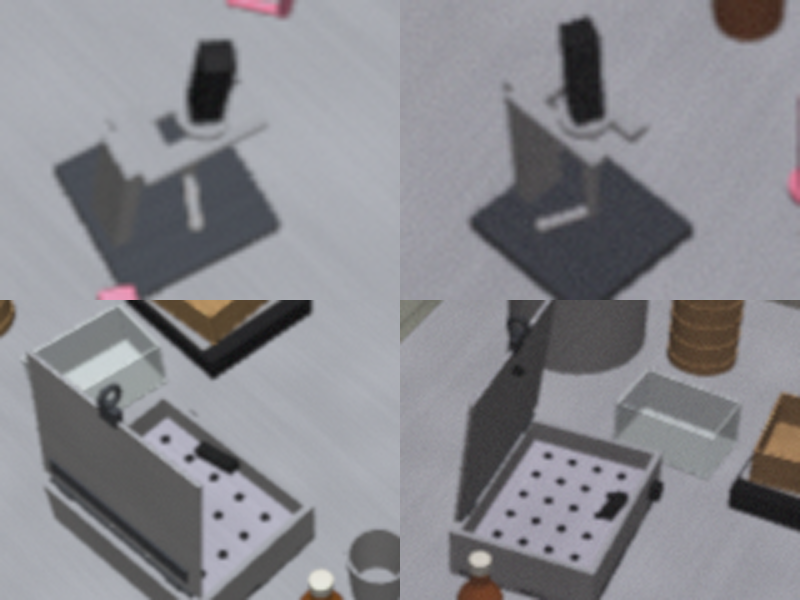

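```bash
cat > h.py <<'E'
import numpy as np
from bench import r,vision
def ray(n,u,v):
    m=vision.camera_model(n);K=np.array(m['intrinsics']);T=np.array(m['pose'])
    d=np.linalg.inv(K)@[u,v,1];d=np.array([d[0],-d[1],-d[2]])
    return T[:3,3],T[:3,:3]@(d/np.linalg.norm(d))
def atz(n,u,v,z):
    o,d=ray(n,u,v);return o+d*(z-o[2])/d[2]
def tri(p,q,n1='scene',n2='side'):
    o1,d1=ray(n1,*p);o2,d2=ray(n2,*q)
    t=np.linalg.lstsq(np.c_[d1,-d2],o2-o1,rcond=None)[0]
    a=o1+t[0]*d1;b=o2+t[1]*d2;return (a+b)/2,np.linalg.norm(a-b)
E
python3 - <<'E'
from h import *
np.set_printoptions(precision=4,suppress=True)
T1=lambda u,v:(315+u/4,292+v/4);T2=lambda u,v:(215+(u-400)/4,272+v/4)
B1=lambda u,v:(170+u/2.5,145+(v-300)/2.5);B2=lambda u,v:(270+(u-400)/2.5,135+(v-300)/2.5)
for k,a,b in [('htop',(215,47),(579,24)),('collar',(205,127),(583,127)),('ball',(195,227),(541,225)),('bend',(190,180),(588,210))]:
    print(k,*tri(T1(*a),T2(*b)))
print('base scene');[print(atz('scene',*T1(*p),.012)) for p in [(55,168),(240,140),(279,226),(133,290)]]
print('base side');[print(atz('side',*T2(*p),.012)) for p in [(470,222),(692,232),(590,300)]]
print('prongend',atz('scene',*T1(267,125),.125),atz('side',*T2(645,130),.125))
print('eye',*tri(B1(110,402),B2(516,332)))
print('rim scene');[print(atz('scene',*B1(*p),.077)) for p in [(163,403),(313,512),(47,487)]]
print('rim side');[print(atz('side',*B2(*p),.077)) for p in [(534,424),(660,458),(452,530),(590,572)]]
E
```

```text
htop [0.5487 0.2227 0.2113] 0.001925235266233122
collar [0.5502 0.2287 0.1201] 0.007611160726472989
ball [0.5712 0.2521 0.0375] 0.005873279967565376
bend [0.551  0.2286 0.038 ] 0.007265627642878161
base scene
[0.6007 0.1622 0.012 ]
[0.5006 0.2299 0.012 ]
[0.5251 0.2857 0.012 ]
[0.6213 0.2516 0.012 ]
base side
[0.6244 0.2529 0.012 ]
[0.4928 0.1911 0.012 ]
[0.5229 0.2688 0.012 ]
prongend [0.5269 0.2571 0.125 ] [0.5118 0.2119 0.125 ]
eye [ 0.6266 -0.2126  0.2926] 0.0024980587720110424
rim scene
[ 0.5017 -0.3284  0.077 ]
[ 0.4769 -0.0985  0.077 ]
[ 0.6693 -0.3227  0.077 ]
rim side
[ 0.6536 -0.3211  0.077 ]
[ 0.4855 -0.336   0.077 ]
[ 0.6466 -0.0975  0.077 ]
[ 0.4736 -0.1109  0.077 ]
```

```bash
python3 -m inch '[[[0,0.85,-1,-1,0],[0,0.85,-1,-1,0],[0,0.85,-1,-1,0],[0,0.85,-1,0,0],[0,0.85,-1,0,0]]]'
for i in 1 2 3 4; do python3 -m inch '[[[0,0.85,-1,0,0],[0,0.85,-1,0,0],[0,0.85,-1,0,0],[0,0.85,-1,0,0],[0,0.85,-1,0,0]]]'; done
```

```text
time_s: 0.6
ee_pos: [0.2878, -0.4797, 0.3069]
eef_rot: [3.14, -0.0, 0.348]
ft_force: [1.5, -0.7, 0.2]
gripper_width: 1.002
grasp_force: 0.0
time_s: 1.1
ee_pos: [0.3447, -0.3257, 0.3061]
eef_rot: [-3.141, 0.0, 0.348]
ft_force: [1.5, -1.3, 0.3]
gripper_width: 1.002
grasp_force: 0.0
time_s: 1.6
ee_pos: [0.402, -0.1721, 0.3062]
eef_rot: [-3.141, 0.0, 0.348]
ft_force: [1.3, 0.1, 0.7]
gripper_width: 0.995
grasp_force: 0.0
time_s: 2.1
ee_pos: [0.4593, -0.0185, 0.3062]
eef_rot: [-3.142, 0.0, 0.348]
ft_force: [0.6, 0.1, 0.1]
gripper_width: 1.0
grasp_force: 0.0
time_s: 2.6
ee_pos: [0.5166, 0.1352, 0.306]
eef_rot: [3.142, 0.001, 0.348]
ft_force: [0.4, -0.8, 0.3]
gripper_width: 0.998
grasp_force: 0.0
```

```bash
python3 -m inch '[[[0,0.85,-1,0,0],[0,0.85,-1,0,0],[0,0.8,-0.9,0,0],[0,0,0,0,-0.9],[0,0,0,0,-0.9]]]'
python3 -m inch '[[[0,0,0,0,-0.9],[0,0,0,0,-0.9],[0,0,0,0,0]]]'
python3 - <<'E'
from h import *
import cv2
s=r.observe();print(s['ee_pos'],s['eef_rot'],s['ft_force'])
im=vision.snapshot('wrist');cv2.imwrite('pics/w1.png',im[:,:,::-1])
E
```

```text
time_s: 3.1
ee_pos: [0.5502, 0.2247, 0.3055]
eef_rot: [-3.141, 0.001, 0.606]
ft_force: [-0.4, -0.5, -1.0]
gripper_width: 1.004
grasp_force: 0.0
time_s: 3.4
ee_pos: [0.5504, 0.2233, 0.3059]
eef_rot: [-3.141, 0.001, 0.852]
ft_force: [0.7, -0.8, 0.6]
gripper_width: 1.0
grasp_force: 0.0
[0.55042586 0.22326507 0.30585093] [-3.14104589e+00  7.59934935e-04  8.52327431e-01] [ 0.68761321 -0.78545717  0.61625046]
```

View pics/w1.png

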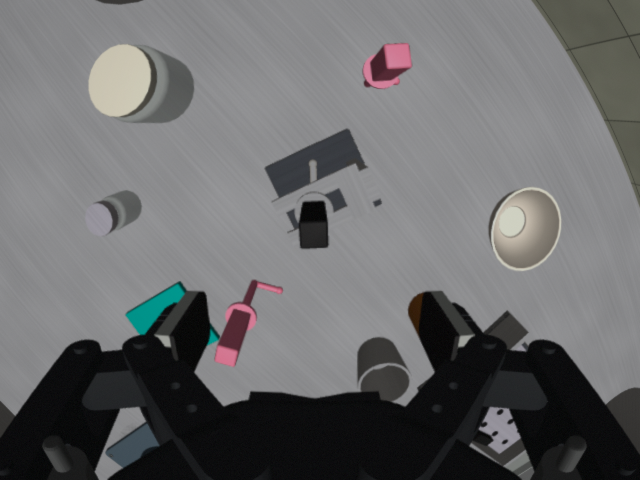

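The wrist view shows the pole handle top at (314,236), square with the image. The hook ball is at (312,162) and the stand base's corners are at (265,167) and (348,129).

```bash
cat >> h.py <<'E'
from scipy.spatial.transform import Rotation as Ro
def wray(u,v,pos,rot):
    m=vision.camera_model('wrist');K=np.array(m['intrinsics']);H=np.array(m['hand_eye'])
    a=np.array([u-K[0,2],v-K[1,2]]);rr=np.linalg.norm(a);th=rr/K[0,0]
    d=np.array([np.sin(th)*a[0]/rr,-np.sin(th)*a[1]/rr,-np.cos(th)])
    R=Ro.from_euler('xyz',rot).as_matrix()
    return np.array(pos)+R@H[:3,3],R@H[:3,:3]@d
def watz(u,v,z,pos,rot):
    o,d=wray(u,v,pos,rot);return o+d*(z-o[2])/d[2]
def wproj(P,pos,rot):
    m=vision.camera_model('wrist');K=np.array(m['intrinsics']);H=np.array(m['hand_eye'])
    R=Ro.from_euler('xyz',rot).as_matrix()
    t=R.T@(np.array(P)-pos);c=H[:3,:3].T@(t-H[:3,3]);d=np.array([c[0],-c[1],-c[2]])
    th=np.arctan2(np.hypot(d[0],d[1]),d[2]);return K[:2,2]+K[0,0]*th*d[:2]/np.hypot(d[0],d[1])
def units(target,pos,yaw):
    d=np.array(target)-pos;c,s=np.cos(yaw),np.sin(yaw)
    return np.array([c*d[0]+s*d[1],s*d[0]-c*d[1],-d[2]])/.025
E
python3 - <<'E'
from h import *
np.set_printoptions(precision=4,suppress=True)
p=[0.5504,0.2233,0.3059];q=[-3.141,.0008,.8523]
W=lambda u,v,z:watz(u,v,z,p,q)
h=[W(u,v,.205) for u,v in [(300,226),(327,226),(328,248),(300,248)]]
print(h,np.mean(h,0));print('ball',W(312,162,.035))
print('collar',W(313,209,.13))
print('base',W(265,167,.012),W(348,129,.012),W(361,166,.012))
print('prong',W(272,203,.125),W(288,232,.125),W(358,166,.125))
E
```

```text
[array([0.5464, 0.2334, 0.205 ]), array([0.5601, 0.2214, 0.205 ]), array([0.5505, 0.2091, 0.205 ]), array([0.536 , 0.2217, 0.205 ])] [0.5482 0.2214 0.205 ]
ball [0.5708 0.2505 0.035 ]
collar [0.55   0.2246 0.13  ]
base [0.5241 0.2815 0.012 ] [0.6267 0.251  0.012 ] [0.6101 0.2079 0.012 ]
prong [0.5255 0.252  0.125 ] [0.5183 0.2227 0.125 ] [0.6043 0.227  0.125 ]
```

```bash
python3 -m inch '[[[0,0,0,1,0],[0,0,0,1,0],[0,0,0,1,0],[0,0,0,1,0],[0,0,0,1,0]]]'
python3 -m inch '[[[0,0,0,0.6,0],[0,0,0,0.55,0],[0,0,0,0,0],[1,0,0,0,0],[1,0,0,0,0]]]' 60
python3 -m inch '[[[1,0,0,0,0],[1,0,0,0,0],[1,0,0,0,0],[1,0,0,0,0],[1,0,0,0,0]]]' 60
```

```text
time_s: 3.95
ee_pos: [0.5504, 0.2233, 0.1803]
eef_rot: [3.142, 0.0, 0.846]
ft_force: [0.2, -0.1, -1.0]
gripper_width: 1.005
grasp_force: 0.0
time_s: 4.45
ee_pos: [0.5511, 0.2239, 0.1535]
eef_rot: [3.141, -0.001, 0.85]
ft_force: [-0.0, -0.4, -1.0]
gripper_width: 0.688
grasp_force: 0.0
time_s: 4.95
ee_pos: [0.5507, 0.2237, 0.1532]
eef_rot: [3.141, -0.001, 0.85]
ft_force: [-1.0, -0.1, 6.2]
gripper_width: 0.231
grasp_force: 58.4
```

```bash
python3 -m inch '[[[1,0,0,-0.35,0],[1,-0.4,-0.87,0,0],[1,-0.4,-0.87,0,0],[1,-0.4,-0.87,0,0],[1,0,0,0,0]]]'
python3 -m inch '[[[1,0,0,-1,0],[1,0,0,-1,0],[1,0,0,-1,0],[1,0,0,-1,0],[1,0,0,-1,0]]]'
python3 -m inch '[[[1,0,0,-1,0],[1,0,0,-1,0],[1,0,0,-1,0],[1,0,0,-1,0],[1,0,0,-0.5,0]]]'
```

```text
time_s: 5.45
ee_pos: [0.4786, 0.2452, 0.1617]
eef_rot: [-3.14, 0.001, 0.854]
ft_force: [0.4, -0.3, -2.4]
gripper_width: 0.226
grasp_force: 59.1
time_s: 5.95
ee_pos: [0.4819, 0.2436, 0.2875]
eef_rot: [-3.142, 0.0, 0.85]
ft_force: [0.6, -0.7, -3.0]
gripper_width: 0.227
grasp_force: 59.1
time_s: 6.45
ee_pos: [0.4822, 0.244, 0.4013]
eef_rot: [3.141, -0.002, 0.85]
ft_force: [-1.3, 0.9, -2.7]
gripper_width: 0.23
grasp_force: 59.3
```

```bash
python3 -m inch '[[[1,0,0,0,-1],[1,0,0,0,-1],[1,0,0,0,-1],[1,0,0,0,-1],[1,0,0,0,-1]]]'
python3 -m inch '[[[1,-1,0,0,-0.5],[1,-1,0,0,0],[1,-1,0,0,0],[1,-1,0,0,0],[1,-1,0,0,0]]]'
for i in 1 2 3; do python3 -m inch '[[[1,-1,0.03,0,0],[1,-1,0.03,0,0],[1,-1,0.03,0,0],[1,-1,0.03,0,0],[1,-1,0.03,0,0]]]'; done
```

```text
time_s: 6.95
ee_pos: [0.4819, 0.2435, 0.399]
eef_rot: [-3.141, 0.0, 1.554]
ft_force: [0.4, -0.4, -2.8]
gripper_width: 0.226
grasp_force: 59.1
time_s: 7.45
ee_pos: [0.4859, 0.1176, 0.399]
eef_rot: [-3.141, 0.0, 1.618]
ft_force: [0.4, -0.4, -2.2]
gripper_width: 0.224
grasp_force: 59.2
time_s: 7.95
ee_pos: [0.4955, -0.007, 0.399]
eef_rot: [-3.141, 0.0, 1.618]
ft_force: [-0.6, -0.2, -4.0]
gripper_width: 0.227
grasp_force: 59.2
time_s: 8.45
ee_pos: [0.5051, -0.1317, 0.399]
eef_rot: [-3.141, 0.0, 1.618]
ft_force: [-0.4, 0.0, -1.9]
gripper_width: 0.223
grasp_force: 59.2
time_s: 8.95
ee_pos: [0.5147, -0.2563, 0.3989]
eef_rot: [-3.141, -0.0, 1.618]
ft_force: [1.0, -0.1, -2.4]
gripper_width: 0.227
grasp_force: 59.2
```

```bash
python3 -m inch '[[[1,-1,0.6,0,0],[1,-0.5,1,0,0],[1,0,1,0,0],[1,0,0.8,0,0],[1,0,0,0,0]]]'
python3 - <<'E'
from h import *
import cv2
s=r.observe();print(s['ee_pos'],s['eef_rot'],s['ft_force'])
w=vision.snapshot('wrist')[:,:,::-1];a=vision.snapshot('scene')[:,:,::-1];b=vision.snapshot('side')[:,:,::-1]
for n,i in zip(['w2','s2','d2'],[w,a,b]): cv2.imwrite(f'pics/{n}.png',i)
f=lambda im,x,y,w,h:cv2.resize(im[y:y+h,x:x+w],(400,300),interpolation=cv2.INTER_CUBIC)
o=np.vstack([np.hstack([f(a,170,145,80,60),f(b,270,110,80,60)]),np.hstack([f(w,160,90,320,240),f(w,240,150,160,120)])])
cv2.imwrite('pics/c2.png',o)
E
```

```text
time_s: 9.45
ee_pos: [0.6035, -0.2877, 0.3973]
eef_rot: [-3.141, -0.002, 1.62]
ft_force: [0.0, 0.2, -2.0]
gripper_width: 0.232
grasp_force: 59.6
[ 0.60352781 -0.28767955  0.39732702] [-3.14076725e+00 -2.18405410e-03  1.62017788e+00] [ 0.04045051  0.20770466 -1.97751129]
```

View pics/c2.png

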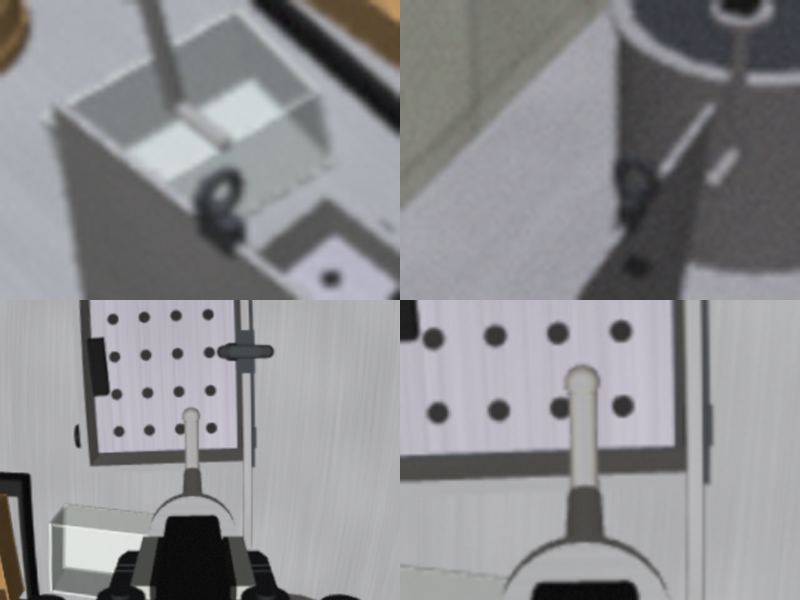

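Run:
```python
from h import *
np.set_printoptions(precision=4,suppress=True)
p=[.6035,-.2877,.3973];q=[-3.141,-.002,1.62]
e,ee=tri((214.4,183.6),(317,145.6));b,be=tri((214.6,173.6),(332.6,146.4))
print('eye',e,ee,'ball',b,be)
print('wrist eye',watz(356.8,131.6,e[2],p,q),'ball',watz(312.8,182,.279,p,q))
for z in(.28,.29,.3):print(watz(356.8,131.6,z,p,q))
o,d=wray(356.8,131.6,p,q)
# least-squares eye with 3 rays
L=[ray('scene',214.4,183.6),ray('side',317,145.6),(o,d)]
A=sum(np.eye(3)-np.outer(d,d) for o,d in L);c=sum((np.eye(3)-np.outer(d,d))@o for o,d in L)
print(np.linalg.solve(A,c))
```

```text
eye [ 0.6247 -0.2117  0.3008] 0.003473131336719334 ball [ 0.5969 -0.2527  0.2809] 0.006592964260118574
wrist eye [ 0.6267 -0.2175  0.3008] ball [ 0.6003 -0.2547  0.279 ]
[ 0.6291 -0.2173  0.28  ]
[ 0.6279 -0.2174  0.29  ]
[ 0.6268 -0.2175  0.3   ]
[ 0.6257 -0.2156  0.2979]
```

```bash
python3 -m inch '[[[1,0,0.55,-0.4,0],[1,0,0.5,-0.28,0],[1,0.4,0,0,0],[1,0.3,0,0,0],[1,0,0,0,0]]]'
python3 - <<'E'
from h import *
import cv2
s=r.observe();print(s['ee_pos'],s['eef_rot'],s['ft_force'])
w=vision.snapshot('wrist')[:,:,::-1];a=vision.snapshot('scene')[:,:,::-1];b=vision.snapshot('side')[:,:,::-1]
for n,i in zip(['w3','s3','d3'],[w,a,b]): cv2.imwrite(f'pics/{n}.png',i)
f=lambda im,x,y,w,h:cv2.resize(im[y:y+h,x:x+w],(400,300),interpolation=cv2.INTER_CUBIC)
o=np.vstack([np.hstack([f(a,190,155,48,36),f(b,300,125,48,36)]),np.hstack([f(w,240,90,160,120),f(w,280,110,80,60)])])
cv2.imwrite('pics/c3.png',o)
E
```

```text
time_s: 10.1
ee_pos: [0.6264, -0.2679, 0.4163]
eef_rot: [3.142, -0.0, 1.62]
ft_force: [-0.3, -0.6, -2.5]
gripper_width: 0.225
grasp_force: 60.0
[ 0.62640141 -0.26794937  0.41625532] [ 3.14153477e+00 -3.85634410e-04  1.62016454e+00] [-0.32365487 -0.5692776  -2.45462639]
```

View pics/c3.png

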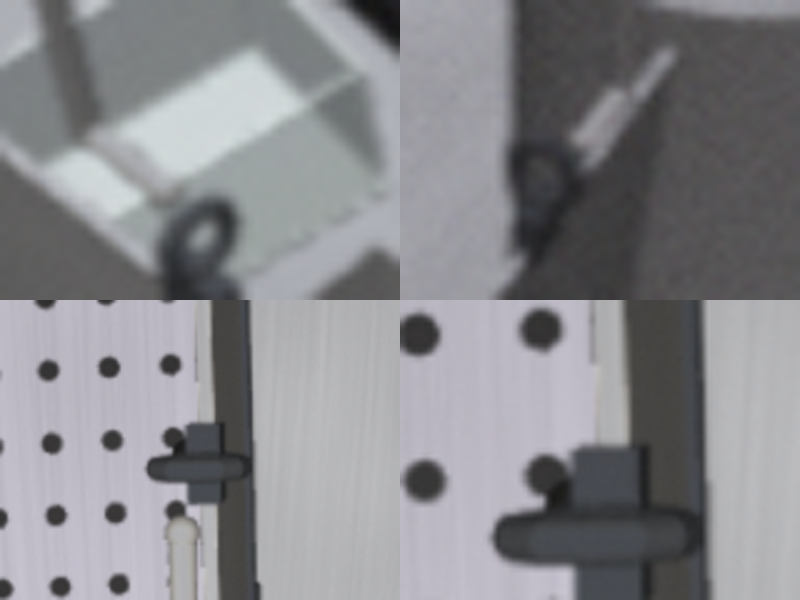

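Run:
```python
from h import *
np.set_printoptions(precision=4,suppress=True)
p=[.6264,-.26795,.41626];q=[3.1415,0,1.62]
def ls(L):
    A=sum(np.eye(3)-np.outer(d,d) for o,d in L);c=sum((np.eye(3)-np.outer(d,d))@o for o,d in L)
    x=np.linalg.solve(A,c);return x,[np.linalg.norm((np.eye(3)-np.outer(d,d))@(x-o))*1e3 for o,d in L]
print('eye',ls([ray('scene',214.6,183.4),ray('side',317.4,146),wray(319.6,157.2,p,q)]))
print('ball',ls([ray('scene',210.4,178.4),ray('side',322.2,142.8),wray(312.8,181.2,p,q)]))
def proj(n,P):
    m=vision.camera_model(n);K=np.array(m['intrinsics']);T=np.array(m['pose'])
    c=T[:3,:3].T@(np.array(P)-T[:3,3]);d=np.array([c[0],-c[1],-c[2]]);x=K@d;return x[:2]/x[2]
B=np.array([.6264-.0017,-.26795+.034,.2983])
print('pred ball',B,proj('scene',B),proj('side',B),wproj(B,p,q))
for z in (.28,.29,.3):
    P=watz(319.6,157.2,z,p,q);print(P,proj('scene',P),proj('side',P))
```

```text
eye (array([ 0.6251, -0.2159,  0.2971]), [np.float64(3.2466593079240984), np.float64(1.3112667058795642), np.float64(2.6718845249661083)])
ball (array([ 0.6214, -0.2345,  0.2971]), [np.float64(2.560008290808332), np.float64(2.854673483683275), np.float64(1.9156150899001534)])
pred ball [ 0.6247 -0.234   0.2983] [208.592  178.1201] [320.2576 142.8276] [314.8254 180.4772]
[ 0.6275 -0.2186  0.28  ] [212.7965 187.4026] [316.7378 150.6767]
[ 0.6274 -0.2179  0.29  ] [212.3914 184.8698] [316.7294 147.889 ]
[ 0.6272 -0.2172  0.3   ] [211.9802 182.2996] [316.721  145.0772]
```

```bash
python3 -m inch '[[[1,0,0.19,0.06,0],[1,0,0,0,0],[1,0.3,0,0,0],[1,0.2,0,0,0],[1,0,0,0,0]]]'
python3 -m inch '[[[1,0.2,0,0,0],[1,0.2,0,0,0],[1,0.2,0,0,0],[1,0.2,0,0,0],[1,0,0,0,0]]]'
```

```text
time_s: 10.75
ee_pos: [0.6314, -0.2553, 0.4145]
eef_rot: [3.141, -0.001, 1.62]
ft_force: [0.2, -0.2, -2.5]
gripper_width: 0.227
grasp_force: 60.0
time_s: 11.25
ee_pos: [0.6304, -0.2357, 0.4145]
eef_rot: [3.141, -0.0, 1.62]
ft_force: [0.0, 0.9, -2.6]
gripper_width: 0.224
grasp_force: 60.0
```

```bash
python3 -m inch '[[[1,0,-0.42,0.05,0],[1,0,-0.42,0.08,0],[1,0,-0.36,0.1,0],[1,0,-0.36,0.11,0],[1,0,0,0,0]]]'
python3 -m inch '[[[1,0,-0.45,0.19,0],[1,0,-0.45,0.19,0],[1,0,-0.44,0.2,0],[1,0,0,0,0]]]'
python3 - <<'E'
from h import *
import cv2
s=r.observe();print(s['ee_pos'],s['eef_rot'],s['ft_force'])
w=vision.snapshot('wrist')[:,:,::-1];a=vision.snapshot('scene')[:,:,::-1];b=vision.snapshot('side')[:,:,::-1]
for n,i in zip(['w4','s4','d4'],[w,a,b]): cv2.imwrite(f'pics/{n}.png',i)
f=lambda im,x,y,w,h:cv2.resize(im[y:y+h,x:x+w],(400,300),interpolation=cv2.INTER_CUBIC)
o=np.vstack([np.hstack([f(a,170,145,120,90),f(b,280,110,120,90)]),np.hstack([f(w,160,60,320,240),f(w,240,90,160,120)])])
cv2.imwrite('pics/c4.png',o)
E
```

```text
time_s: 11.75
ee_pos: [0.5906, -0.2393, 0.4062]
eef_rot: [3.141, 0.001, 1.617]
ft_force: [-0.2, -0.9, -2.2]
gripper_width: 0.225
grasp_force: 59.9
time_s: 12.15
ee_pos: [0.5571, -0.2408, 0.3913]
eef_rot: [-3.141, 0.0, 1.617]
ft_force: [-0.7, 0.1, -2.2]
gripper_width: 0.226
grasp_force: 60.0
[ 0.55708352 -0.24084181  0.39132036] [-3.14080935e+00  4.41732449e-04  1.61749721e+00] [-0.6726275   0.05103223 -2.18228816]
```

View pics/c4.png

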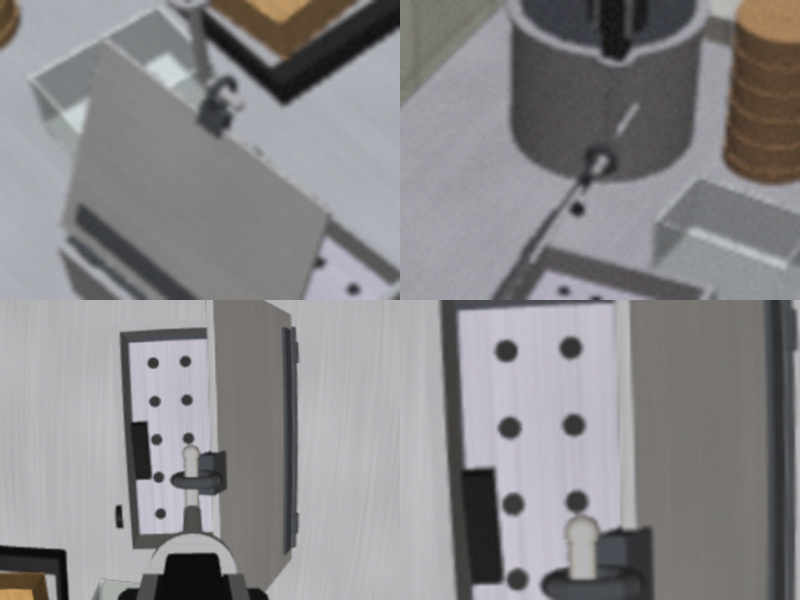

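Hook is through the eye (wrist: ring crosses mid-bar at about (313,206)) and the hatch follows. Continuing the arc.

```bash
python3 -m inch '[[[1,0,-0.4,0.27,0],[1,0,-0.4,0.28,0],[1,0,-0.4,0.28,0],[1,0,-0.35,0.34,0],[1,0,-0.35,0.35,0]]]'
python3 -m inch '[[[1,0,-0.35,0.35,0],[1,0,-0.29,0.4,0],[1,0,-0.28,0.4,0],[1,0,-0.28,0.4,0],[1,0,0,0,0]]]'
python3 -m inch '[[[1,0,-0.22,0.43,0],[1,0,-0.2,0.43,0],[1,0,-0.2,0.43,0],[1,0,0,0,0]]]'
```

```text
time_s: 12.8
ee_pos: [0.5102, -0.243, 0.3536]
eef_rot: [-3.141, 0.001, 1.618]
ft_force: [-1.8, -0.7, 1.8]
gripper_width: 0.227
grasp_force: 61.0
time_s: 13.3
ee_pos: [0.4793, -0.2442, 0.3136]
eef_rot: [-3.139, -0.001, 1.618]
ft_force: [-2.5, 0.2, -2.0]
gripper_width: 0.227
grasp_force: 60.2
time_s: 13.7
ee_pos: [0.464, -0.2446, 0.2813]
eef_rot: [-3.138, -0.001, 1.618]
ft_force: [-4.3, 0.4, -4.0]
gripper_width: 0.225
grasp_force: 60.2
```

```bash
python3 -m inch '[[[1,0,-0.14,0,0],[1,0,-0.16,0.45,0],[1,0,-0.15,0.45,0],[1,0,-0.12,0.45,0],[1,0,0,0,0]]]'
python3 -m inch '[[[1,0,-0.07,0.2,0],[1,0,-0.04,0.2,0],[1,0,0,0,0]]]'
```

```text
time_s: 14.2
ee_pos: [0.4501, -0.2452, 0.2473]
eef_rot: [-3.14, -0.001, 1.618]
ft_force: [0.3, -0.3, -2.4]
gripper_width: 0.223
grasp_force: 59.9
time_s: 14.5
ee_pos: [0.4478, -0.2455, 0.2381]
eef_rot: [-3.141, -0.0, 1.618]
ft_force: [0.9, -0.8, -2.1]
gripper_width: 0.232
grasp_force: 60.1
```

```bash
python3 -m inch '[[[1,0,-0.02,0.25,0],[1,0,0,0.25,0],[1,0,0,0.25,0],[1,0,0,0,0]]]'
for i in 1 2 3; do python3 -m inch '[[[1,0,0,0.08,0],[1,0,0,0,0]]]' | grep -E 'ee_pos|ft'; done
```

```text
time_s: 14.9
ee_pos: [0.447, -0.2454, 0.2187]
eef_rot: [-3.14, -0.001, 1.618]
ft_force: [-0.1, -0.3, -2.6]
gripper_width: 0.224
grasp_force: 60.0
ee_pos: [0.4475, -0.2455, 0.2176]
ft_force: [-0.1, 0.0, -3.6]
ee_pos: [0.4475, -0.2456, 0.2157]
ft_force: [-0.3, -0.3, -4.2]
ee_pos: [0.4474, -0.2456, 0.2136]
ft_force: [-0.4, 0.1, -2.3]
```

```bash
for i in 1 2 3 4; do python3 -m inch '[[[1,0,0,0.06,0],[1,0,0,0,0]]]' | grep -E 'ee_pos|ft'; done
```

```text
ee_pos: [0.4475, -0.2456, 0.2121]
ft_force: [-1.2, -0.0, -1.7]
ee_pos: [0.4475, -0.2456, 0.2107]
ft_force: [-0.7, -0.3, -2.7]
ee_pos: [0.4474, -0.2456, 0.2091]
ft_force: [-0.4, 0.5, -1.3]
ee_pos: [0.4475, -0.2456, 0.2077]
ft_force: [-0.5, -0.3, -1.9]
```

```bash
python3 -m inch '[[[1,0,0,0.04,0],[1,0,0,0,0]]]' | grep -E 'ee_pos|ft'
```

```text
ee_pos: [0.4475, -0.2457, 0.207]
ft_force: [-0.8, 0.1, 2.2]
```

```bash
for i in 1 2; do python3 -m inch '[[[1,0,0,0.02,0],[1,0,0,0,0]]]' | grep -E 'ee_pos|ft'; done
```

```text
ee_pos: [0.4476, -0.2457, 0.2067]
ft_force: [-1.3, 0.5, 4.8]
ee_pos: [0.4477, -0.2458, 0.2064]
ft_force: [-2.4, 0.6, 7.2]
```

```bash
python3 -m inch '[[[1,0,0,0.012,0],[1,0,0,0,0],[1,0,0,0,0]]]' | grep -E 'ee_pos|ft'; for i in 1 2 3; do python3 -m inch '[[[1,0,0,0,0],[1,0,0,0,0],[1,0,0,0,0]]]' | grep -E 'ee_pos|ft'; done
```

```text
ee_pos: [0.4477, -0.2458, 0.2063]
ft_force: [-3.0, 0.7, 9.0]
ee_pos: [0.4477, -0.2458, 0.2063]
ft_force: [-2.9, -0.2, 9.0]
ee_pos: [0.4477, -0.2458, 0.2063]
ft_force: [-3.1, 0.2, 10.3]
ee_pos: [0.4477, -0.2458, 0.2063]
ft_force: [-3.0, 1.6, 10.2]
```

```bash
python3 -m inch '[[[1,0,-0.04,-0.1,0],[1,0,-0.03,-0.08,0],[1,0,0,0,0],[1,0,0,0,0]]]' | grep -E 'ee_pos|ft'; python3 -m inch '[[[1,-0.2,0,0,0],[1,-0.2,0,0,0],[1,0,0,0,0]]]' | grep -E 'ee_pos|ft'
```

```text
ee_pos: [0.4457, -0.2457, 0.2099]
ft_force: [0.3, -0.2, -2.9]
ee_pos: [0.4461, -0.2568, 0.2098]
ft_force: [-0.5, 0.3, -1.6]
```

```bash
python3 -m inch '[[[1,-0.3,0,0,0],[1,-0.3,0,0,0],[1,-0.3,0,0,0],[1,0,0,0,0]]]' | grep -E 'ee_pos|ft'; python3 -m inch '[[[1,-0.5,0,0,0],[1,-0.4,0,0,0],[1,0,0,0,0]]]' | grep -E 'ee_pos|ft'
python3 - <<'E'
from h import *
import cv2
w=vision.snapshot('wrist')[:,:,::-1];a=vision.snapshot('scene')[:,:,::-1];b=vision.snapshot('side')[:,:,::-1]
for n,i in zip(['w5','s5','d5'],[w,a,b]): cv2.imwrite(f'pics/{n}.png',i)
f=lambda im,x,y,w,h:cv2.resize(im[y:y+h,x:x+w],(400,300),interpolation=cv2.INTER_CUBIC)
o=np.vstack([np.hstack([f(a,170,125,160,120),f(b,280,110,160,120)]),np.hstack([f(w,160,60,320,240),f(w,240,90,160,120)])])
cv2.imwrite('pics/c5.png',o)
E
```

```text
ee_pos: [0.4471, -0.2797, 0.2099]
ft_force: [0.9, 0.0, -2.0]
ee_pos: [0.4481, -0.3028, 0.2099]
ft_force: [-0.3, 0.7, -3.1]
```

View pics/c5.png

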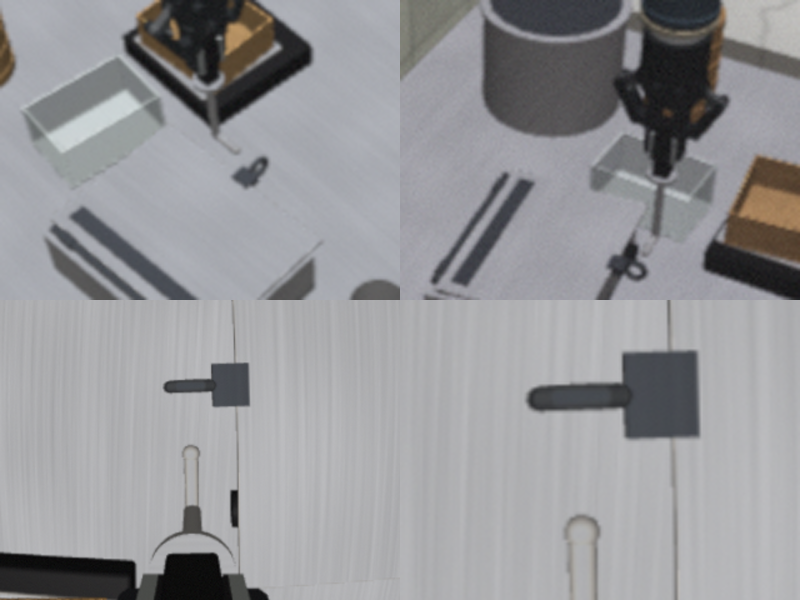

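Hatch is down and the hook free of the eye (ball at wrist (313,181), eye beyond it). Now back to the stand.

```bash
python3 -m inch '[[[1,0,0,-1,0],[1,0,0,-1,0],[1,0,0,-1,0],[1,0,0,-1,0],[1,0,0,-1,0]]]' | grep ee_pos
python3 -m inch '[[[1,0.5,0,-1,0],[1,1,0.1,-0.5,0],[1,1,0.11,0,0],[1,1,0.11,0,0],[1,1,0.11,0,0]]]' | grep ee_pos
for i in 1 2 3; do python3 -m inch '[[[1,1,0.11,0,0],[1,1,0.11,0,0],[1,1,0.11,0,0],[1,1,0.11,0,0],[1,1,0.11,0,0]]]' | grep ee_pos; done
python3 -m inch '[[[1,1,0.11,0,0],[1,1,0.11,0,0],[1,0.3,0.1,0,1],[1,0,0,0,1],[1,0,0,0,1]]]' | grep ee_pos
python3 -m inch '[[[1,0,0,0,1],[1,0,0,0,1],[1,0,0,0,0.5],[1,0,0,0,0]]]'
python3 - <<'E'
from h import *
s=r.observe();print(units([.4803,.2447,.1617],s['ee_pos'],s['eef_rot'][2]),(s['eef_rot'][2]-.851)*180/np.pi/8)
E
```

```text
ee_pos: [0.4483, -0.2999, 0.3361]
ee_pos: [0.4535, -0.1861, 0.3726]
ee_pos: [0.4611, -0.0606, 0.3726]
ee_pos: [0.4688, 0.0648, 0.3726]
ee_pos: [0.4765, 0.1901, 0.3726]
ee_pos: [0.4817, 0.2474, 0.3723]
time_s: 23.05
ee_pos: [0.4817, 0.247, 0.3726]
eef_rot: [3.142, 0.0, 0.85]
ft_force: [-0.3, -0.5, -2.1]
gripper_width: 0.226
grasp_force: 60.0
[-0.10673651  0.01708797  8.43416833] -0.003773614107736618
```

```bash
python3 -m inch '[[[1,-0.07,0.08,1,0],[1,0,0,1,0],[1,0,0,1,0],[1,0,0,1,0],[1,0,0,1,0]]]' | grep ee_pos
python3 -m inch '[[[1,0,0,1,0],[1,0,0,1,0],[1,0,0,1,0],[1,0,0,0.38,0],[1,0,0,0,0]]]' | grep -E 'ee_pos|ft'
python3 - <<'E'
from h import *
import cv2
s=r.observe();print(s['ee_pos'],s['eef_rot'],units([.5507,.2237,.1532],s['ee_pos'],s['eef_rot'][2]))
w=vision.snapshot('wrist')[:,:,::-1];a=vision.snapshot('scene')[:,:,::-1];b=vision.snapshot('side')[:,:,::-1]
f=lambda im,x,y,w,h:cv2.resize(im[y:y+h,x:x+w],(400,300),interpolation=cv2.INTER_CUBIC)
o=np.vstack([np.hstack([f(a,305,272,120,90),f(b,215,262,120,90)]),np.hstack([f(w,160,60,320,240),f(w,240,90,160,120)])])
cv2.imwrite('pics/c6.png',o)
E
```

```text
ee_pos: [0.4824, 0.2441, 0.2466]
ee_pos: [0.482, 0.2438, 0.1621]
ft_force: [-1.1, -0.7, -1.9]
[0.48200566 0.2437797  0.16212628] [-3.14057171e+00  2.07084353e-03  8.52284676e-01] [1.20413438 2.59719683 0.35705107]
```

View pics/c6.png

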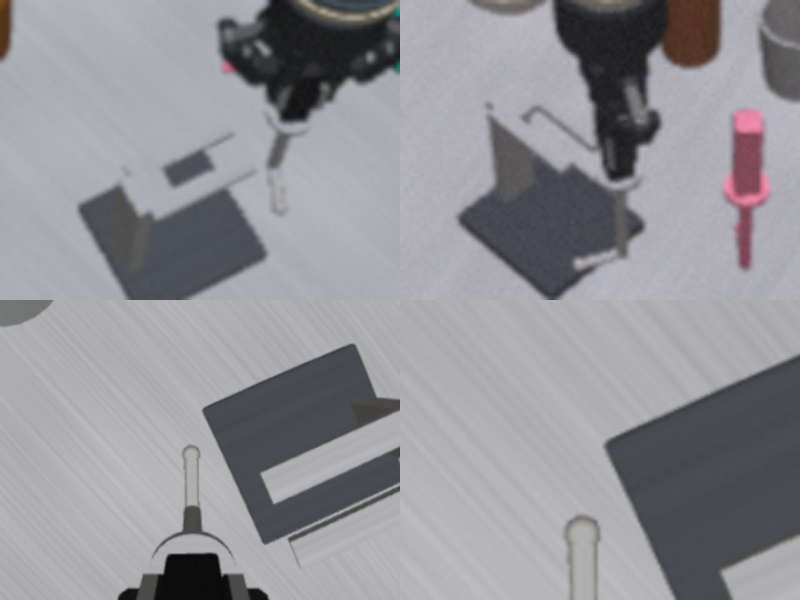

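Run:
```python
from h import *
np.set_printoptions(precision=4,suppress=True)
p=[.4820,.2438,.1621];q=[-3.1406,.002,.8523]
P=[watz(160+u/1.25,60+(v-300)/1.25,.125,p,q) for u,v in [(262,473),(271,505),(289,542),(300,567)]];print(np.array(P))
far=[watz(160+u/1.25,60+(v-300)/1.25,.125,p,q) for u,v in [(400,412),(400,447),(400,487)]]
print(far)
for a,b in ((P[0],far[0]),(P[1],far[1])):print(np.degrees(np.arctan2(*(b-a)[1::-1])))
mid=(P[1]+P[2])/2;print(mid)
for yaw in(-16.6,):
    c,s=np.cos(np.radians(yaw)),np.sin(np.radians(yaw))
    d=np.array(p)-mid;print('x',c*d[0]+s*d[1],'lat',-s*d[0]+c*d[1],'seat',mid+.029*np.array([c,s,0]))
```

```text
[[0.5261 0.2528 0.125 ]
 [0.5206 0.2402 0.125 ]
 [0.5165 0.2228 0.125 ]
 [0.5133 0.2107 0.125 ]]
[array([0.587, 0.235, 0.125]), array([0.5782, 0.2233, 0.125 ]), array([0.5682, 0.2094, 0.125 ])]
-16.30611892256423
-16.359559652947244
[0.5186 0.2315 0.125 ]
x -0.03854642394214004 lat 0.0013076192726500478 seat [0.5464 0.2232 0.125 ]
```

```bash
python3 -m inch '[[[1,0.2,0.43,0,0],[1,0.2,0.43,0,0],[1,0.2,0.43,0,0],[1,0,0,0,0]]]' | grep -E 'ee_pos|ft'
python3 -m inch '[[[1,0.2,0.43,0,0],[1,0.2,0.43,0,0],[1,0.19,0.42,0,0],[1,0,0,0,0]]]' | grep -E 'ee_pos|ft'
python3 -m inch '[[[1,0,0,0.15,0],[1,0,0,0.1,0],[1,0,0,0,0]]]' | grep -E 'ee_pos|ft'
```

```text
ee_pos: [0.5193, 0.2327, 0.163]
ft_force: [-0.1, 0.3, -2.1]
ee_pos: [0.5526, 0.2228, 0.1627]
ft_force: [-0.2, 0.3, -3.1]
ee_pos: [0.5499, 0.2241, 0.1562]
ft_force: [-0.3, -0.4, -1.9]
```

Free slide in. Lowering in small steps until the collar touches.

```bash
for i in 1 2 3; do python3 -m inch '[[[1,0,0,0.03,0],[1,0,0,0,0]]]' | grep -E 'ee_pos|ft'; done
```

```text
ee_pos: [0.5504, 0.2241, 0.156]
ft_force: [0.7, 0.2, -2.9]
ee_pos: [0.5506, 0.224, 0.1553]
ft_force: [0.3, 0.8, -3.6]
ee_pos: [0.5506, 0.2239, 0.1544]
ft_force: [0.4, -0.3, -2.3]
```

```bash
for i in 1 2 ; do python3 -m inch '[[[1,0,0,0.025,0],[1,0,0,0,0]]]' | grep -E 'ee_pos|ft'; done
```

```text
ee_pos: [0.5506, 0.2239, 0.1538]
ft_force: [0.8, -0.3, -2.4]
ee_pos: [0.5506, 0.224, 0.1532]
ft_force: [0.1, -0.3, -3.1]
```

```bash
for i in 1 2 3; do python3 -m inch '[[[1,0,0,0.02,0],[1,0,0,0,0]]]' | grep -E 'ee_pos|ft'; done
```

```text
ee_pos: [0.5507, 0.224, 0.1532]
ft_force: [-1.2, -1.5, 1.8]
ee_pos: [0.5507, 0.224, 0.1532]
ft_force: [-3.1, -2.0, 8.9]
ee_pos: [0.5507, 0.2241, 0.1531]
ft_force: [-4.6, -2.2, 13.7]
```

```bash
python3 -m inch '[[[1,0,0,-0.035,0],[1,0,0,0,0]]]' | grep -E 'ee_pos|ft'
python3 -m inch '[[[0.7,0,0,0,0],[0.7,0,0,0,0],[0.4,0,0,0,0],[0.2,0,0,0,0],[0,0,0,0,0]]]' | grep -E 'ft|wid'
python3 -m inch '[[[0,0,0,0,0],[0,0,0,0,0],[0,0,0,-0.3,0],[0,0,0,-0.6,0],[0,0,0,-1,0]]]'| grep -E 'ft|wid'
python3 -m inch '[[[0,0,0,-1,0],[0,0,0,-1,0],[0,0,0,-1,0],[0,0,0,-1,0],[0,0,0,0,0]]]'
python3 - <<'E'
from h import *
import cv2
w=vision.snapshot('wrist')[:,:,::-1];a=vision.snapshot('scene')[:,:,::-1];b=vision.snapshot('side')[:,:,::-1]
f=lambda im,x,y,w,h:cv2.resize(im[y:y+h,x:x+w],(400,300),interpolation=cv2.INTER_CUBIC)
o=np.vstack([np.hstack([f(a,160,120,280,210),f(b,180,100,280,210)]),np.hstack([f(w,0,0,640,480),f(w,220,90,160,120)])])
cv2.imwrite('pics/c7.png',o)
E
```

```text
ee_pos: [0.5507, 0.224, 0.1531]
ft_force: [-2.4, -1.1, 7.7]
ft_force: [0.3, 0.8, -0.0]
gripper_width: 0.797
ft_force: [0.1, -0.4, -0.1]
gripper_width: 0.999
time_s: 28.6
ee_pos: [0.5517, 0.225, 0.3042]
eef_rot: [3.139, -0.006, 0.851]
ft_force: [0.6, 0.5, -0.4]
gripper_width: 1.001
grasp_force: 0.0
```

View pics/c7.png

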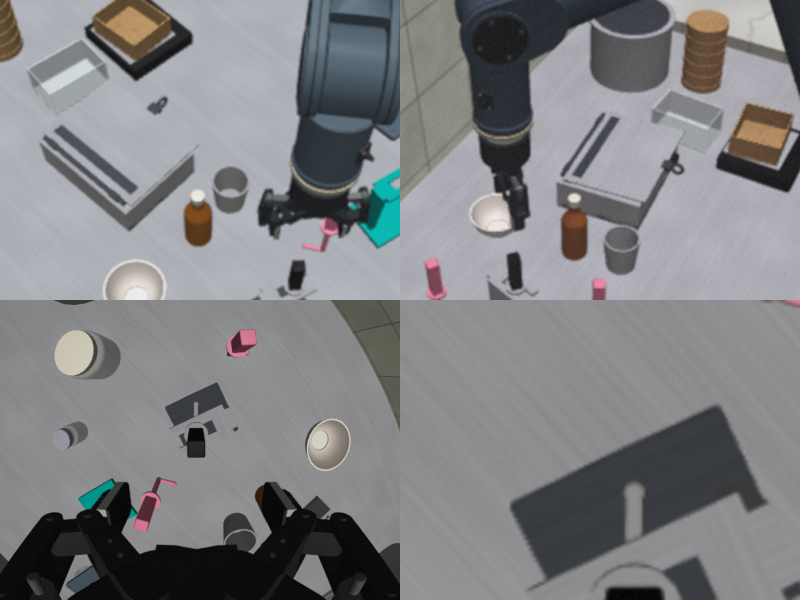

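The hatch is shut, and the pole hangs upright in the dark stand with its handle at wrist (314,225) as at first. Everything else is in place and the gripper is clear. Handing in.

```bash
python3 -c "
from bench import workorder
print(workorder.close_job())"
```

```text
the job is handed in; nothing more can be done
None
```

The hatch is shut: I pulled it onto its seat with about 12 N for roughly a second, unhooked the pole and hung it back in its stand, left everything else in place, and handed the job in at about 29 s (the verdict was not shown).

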